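Enrol the bench climate sensors

TASK

Enrol the three climate sensors with the hub: with the fingertips, lightly press down the yellow sensor's cap, then the blue one's, then the black one's, each until it stays in, lifting off before going to the next; then press the green key on the hub to store them and let it go. Never press the red key. Only touch the sensors: do not pick them up, push them about or tip them, and leave the mug, pot and pen alone.

Things in the scene. Friction and masses are not known exactly. Their poses are not given: they have to be found in the camera images.
- sensor_yellow: loose bench climate sensor with the yellow cap: a round stack of white louvre plates, 68 mm across, 46 mm high without its cap, 0.25 kg; origin at the centre of its underside, z up
- cap_yellow_top (a point): centre of the top face of the yellow cap, a round push cap 36 mm across in the middle of the sensor's top. Out, it stands 12 mm proud (top 58 mm above the table); pressed fully in, 3 mm proud (49 mm). The point moves with the cap
- cap_yellow (a joint): how far the yellow cap is pressed down: 0 = out, 0.009 m = fully in (a hard stop). No spring: about 3 N moves it straight down and it stays where it is left; it counts as in beyond 0.004
- sensor_blue: loose bench climate sensor with the blue cap: a round stack of white louvre plates, 68 mm across, 46 mm high without its cap, 0.25 kg; origin at the centre of its underside, z up
- cap_blue_top (a point): centre of the top face of the blue cap, a round push cap 36 mm across in the middle of the sensor's top. Out, it stands 12 mm proud (top 58 mm above the table); pressed fully in, 3 mm proud (49 mm). The point moves with the cap
- cap_blue (a joint): how far the blue cap is pressed down: 0 = out, 0.009 m = fully in (a hard stop). No spring: about 3 N moves it straight down and it stays where it is left; it counts as in beyond 0.004
- sensor_black: loose bench climate sensor with the black cap: a round stack of white louvre plates, 68 mm across, 46 mm high without its cap, 0.25 kg; origin at the centre of its underside, z up
- cap_black_top (a point): centre of the top face of the black cap, a round push cap 36 mm across in the middle of the sensor's top. Out, it stands 12 mm proud (top 58 mm above the table); pressed fully in, 3 mm proud (49 mm). The point moves with the cap
- cap_black (a joint): how far the black cap is pressed down: 0 = out, 0.009 m = fully in (a hard stop). No spring: about 3 N moves it straight down and it stays where it is left; it counts as in beyond 0.004
- hub: hub box, grey with a white top, fixed on the table, 80 mm (x) by 130 mm (y) by 31 mm high, origin at the centre of its underside; a dark screen on the far (+x) half and a stub aerial 50 mm high at the far right corner; the two keys are on the near half, green on its left (+y), red on its right (-y), 64 mm apart
- key_green_top (a point): centre of the top face of the green key, 28 mm across, 10 mm proud of the hub (top 41 mm above the table when out); moves with the key
- key_green (a joint): how far the green key is pressed down: 0 = out, 0.007 m = fully down. Spring return: 1 N starts it, 3.8 N holds it fully down; it counts as pressed beyond 0.003
- key_red_top (a point): centre of the top face of the red key, 28 mm across, 10 mm proud of the hub (top 41 mm above the table when out); moves with the key
- key_red (a joint): how far the red key is pressed down: 0 = out, 0.007 m = fully down. Spring return: 1 N starts it, 3.8 N holds it fully down; it counts as pressed beyond 0.003
- mug: white mug, 83 mm across, 117 mm with its handle, 94 mm high, loose; origin at the centre of its underside
- pot: small terracotta pot, 65 mm across, 63 mm high, loose, on the far left of the sensors (a like pot at the far right of the table is not meant); origin at the centre of its underside
- pen: black and white marker pen lying along its y axis, 135 mm long, 17 mm thick, loose; origin at the middle of its underside
Things that resemble listed ones, but are neither listed nor needed, are in the scene too. What is shaped like the sensor_black but pink is not meant. What is shaped like the sensor_blue but turquoise is not meant.

How it is judged:
By the outcome, as a careful person would: the job done as asked, in the order asked, and still so for the second after the job is handed in, with the robot touching nothing.
It also fails if it takes over 54 s, if anything falls off the work surface, if the arm or the gripper's body presses on something with over 40 N, if the wrist force passes 120 N, or if a joint passes its speed limit or range.

ROBOT

A 7-joint arm with a two-finger parallel gripper is mounted at the origin on a cart in front of the work surface, level with it; the furniture and walls round the work are solid. World frame = base frame: x ahead of the robot, y to its left, z up, the work surface at z = 0. Lengths are in mm, angles in rad, forces in N, time in s.
With the tool pointing down it reaches from about 400 to 875 mm from the base axis. Payload 19.3 kg.
Tool frame: the origin (TCP) lies on the centre line of the jaws, within the pads' length; the fingertips stand 25 mm ahead of it and the grasp point (between the pads) lies 6 mm ahead of it; z points along the fingers, y is the line along which they close (so a half turn about z gives the same grasp; the last joint's range is limited). The gripper opens to 85 mm and grips with 20 to 120 N. Pads are 22 mm wide; open, the fingers measure 114 mm over their backs; the gripper's body (76 mm by 85 mm) begins 54 mm behind the grasp point. The pads swing forward as they close: fully open they stand 13 mm farther back than shut.
Start: joints at [1.24, 0.521, -0.036, 1.599, 0.021, 1.021, -0.113], TCP at [161.131, -603.864, 256.291] pointing down, gripper open.
Joint ranges: [-2.91, 2.91], [-0.3, 2.13], [-1.5, 1.42], [0.17, 2.43], [-1.26, 4.41], [0.16, 1.93], [-2.52, 2.52]. Speed limits (rad/s): [1.89, 1.89, 2.39, 2.39, 3.01, 3.01, 3.01].

INTERFACE

Orientations are given as a unit quaternion [x, y, z, w].
In Python, from plant import r gives the robot as it stands. The module is installed in compiled form; this text tells all that it offers.
- The arm moves only by the tool arm_command, never from a script. Its arguments are lists of equal length, an entry for each row: "slide": the shift along the tool's x, y, z in units of 30 mm (1.0 is 30 mm), a list of three; "yaw": the turn about the tool's z in units of 5 degrees (1.0 is 5 degrees). A call has 1 to 8 rows; each row shifts and turns the commanded pose from where the row before left it, along the tool's axes as they then stand; what a row does not reach is not made up. A row lasts 1/8 s, in which the tool goes at most 62.5 mm and 10.7 degrees, less where a joint would pass 70% of its speed; a pose out of reach is approached as far as the arm can. A call is refused whole if a number of a shift passes 1 or a number of a turn 1, either way. A call with a gripper value outside its range is refused whole. "jaw" is the closure, from -1 (fully open) to 1 (shut), set as the call begins (left out, the last holds). The fingers move at their own pace and stop on an object; the grip force is fixed at half the most. Time passes only in rows, so rows that do not move let the fingers close. It gives the time, the measured TCP pose, the force, the opening and the grip force at its end, in the units of the state.
- r.get_obs(): the state, without advancing time (a new reading comes with each control period).
- r.snapshot(name): name is "side" or "top" or "wrist"; returns the picture (384x512x3 uint8, red, green, blue); there is no depth.
- r.calibration(name): a dict with "fovy" (degrees; the focal length in pixels is half the picture's height over the tangent of half this angle, whatever the lens; pixels are square), "cx", "cy" (the principal point, pixels), "k1" (the pictures are not rectified: a ray, as slopes to the right and down, at radius r is drawn at 1 + k1 r^2 times it, then the intrinsics apply), "pose" (4x4, takes a point from camera to world coordinates). Camera axes: x right, y down, z forward; pixel columns grow to the right and rows downward; lengths in mm; the calibration is good to about 2 mm. A picture is of the moment at which its call begins: read the wrist's pose just before it. calibration takes no time and is no camera call; for the wrist camera it gives the pose at the moment of the call.
- r.finish_job(): hands the job in; it is judged then, once.
The state is a dict: "time": time; "q": joint angles; "qvel": joint speeds; "joint_efforts": joint torques, N m; "ee_pos": TCP position; "ee_rot": TCP orientation; "ft_force": force on the tool from outside, world axes, zero at the start; "moment": the same for the moment, N m; "gripper_width": opening from 0.0 (shut) to 1.0 (fully open); "finger_force": force on a finger pad.
Only numpy, scipy, OpenCV 4.12 (cv2) and the standard library are available. Lean on these libraries where they do the work, as an engineer would, in place of code of your own. Each camera call takes 0.05 s, during which the arm holds its last target. There are 200 camera calls.

## Working session

There is one attempt and no reset: what is moved stays moved. The work goes in short steps, Python scripts to look and compute and a tool call to move; the robot and the scene stay as the last step left them, time stands still between calls to the robot, and variables do not carry over. Pictures are saved under pics/ and viewed, at most 10 in all, crops included, and the job is handed in when it is done.

Besides the shell and the picture viewer there is one more tool, called after "Call:" as a command line: name --pt "numbers of a row" for each row, then --argument value for the rest. arm_command: Moves the arm, as the interface text tells. Its arguments: {"type":"object","properties":{"slide":{"type":"array","items":{"type":"array","items":{"type":"number"}}},"yaw":{"type":"array","items":{"type":"number"}},"jaw":{"type":"number"}},"required":["slide","yaw"]}

```bash
mkdir -p pics
cat > h.py <<'E'
import numpy as np, cv2
from plant import r
def ray(c,u,v):
    f=192/np.tan(np.radians(c["fovy"])/2)
    K=np.array([[f,0,c["cx"]],[0,f,c["cy"]],[0,0,1]])
    d=np.array([(u-c["cx"])/f,(v-c["cy"])/f]); s=d.copy()
    for _ in range(30): s=d/(1+c["k1"]*(s@s))
    P=np.array(c["pose"]); return P[:3,3],P[:3,:3]@np.array([*s,1])
def at(c,u,v,z):
    o,d=ray(c,u,v); return o+d*(z-o[2])/d[2]
def proj(c,p):
    P=np.array(c["pose"]); q=P[:3,:3].T@(np.array(p)-P[:3,3]); s=q[:2]/q[2]; s=s*(1+c["k1"]*(s@s))
    f=192/np.tan(np.radians(c["fovy"])/2); return s*f+[c["cx"],c["cy"]]
def save(n,img,box=None,k=1):
    if box: img=img[box[1]:box[3],box[0]:box[2]]
    cv2.imwrite("pics/"+n+".png",cv2.resize(img[:,:,::-1],None,fx=k,fy=k,interpolation=cv2.INTER_CUBIC))
E
python3 - <<'E'
from h import *
o=r.get_obs();print({k:np.round(v,3) for k,v in o.items()})
for n in ["top","side"]:
    i=r.snapshot(n);np.save(n,i);save(n,i,None,1.5);print(n,r.calibration(n))
E
```

```text
{'time': np.float64(0.0), 'q': array([ 1.24 ,  0.522, -0.036,  1.6  ,  0.021,  1.021, -0.113]), 'qvel': array([-0.001, -0.001,  0.   , -0.   , -0.002, -0.   , -0.   ]), 'joint_efforts': array([-0.0000e+00, -9.2710e+01,  1.9800e+00, -3.6994e+01,  1.8000e-02,
        8.0000e-03,  0.0000e+00]), 'ee_pos': array([ 161.039, -603.574,  255.726]), 'ee_rot': array([ 0.992,  0.13 , -0.   , -0.001]), 'ft_force': array([ 1.066,  0.735, -0.05 ]), 'moment': array([-0.012, -0.007, -0.011]), 'finger_force': np.float64(0.0), 'gripper_width': np.float64(0.998)}
top {'fovy': 54.847546735955746, 'cx': 249.69395541521425, 'cy': 187.10552105155867, 'k1': -0.002063826047277255, 'pose': array([[ 2.65914773e-02, -9.96100240e-01,  8.41261314e-02,
         4.30770244e+02],
       [-9.99580003e-01, -2.55255667e-02,  1.37208947e-02,
         3.17283845e+01],
       [-1.15200194e-02, -8.44556575e-02, -9.96360643e-01,
         1.19143157e+03],
       [ 0.00000000e+00,  0.00000000e+00,  0.00000000e+00,
         1.00000000e+00]])}
side {'fovy': 56.933822063955596, 'cx': 253.50836465225132, 'cy': 190.34546832635374, 'k1': -0.09173061495049908, 'pose': array([[ 9.72767069e-01, -1.11512546e-01,  2.03197394e-01,
         3.47275756e+02],
       [-2.30877515e-01, -5.43664061e-01,  8.06923145e-01,
        -7.08227482e+02],
       [ 2.04890658e-02, -8.31861972e-01, -5.54604235e-01,
         5.80354977e+02],
       [ 0.00000000e+00,  0.00000000e+00,  0.00000000e+00,
         1.00000000e+00]])}
```

View pics/top.png

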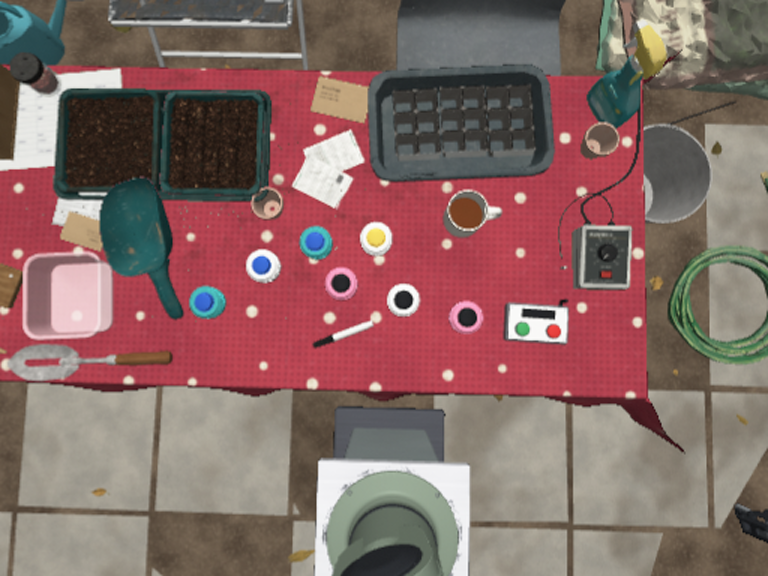

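View pics/side.png

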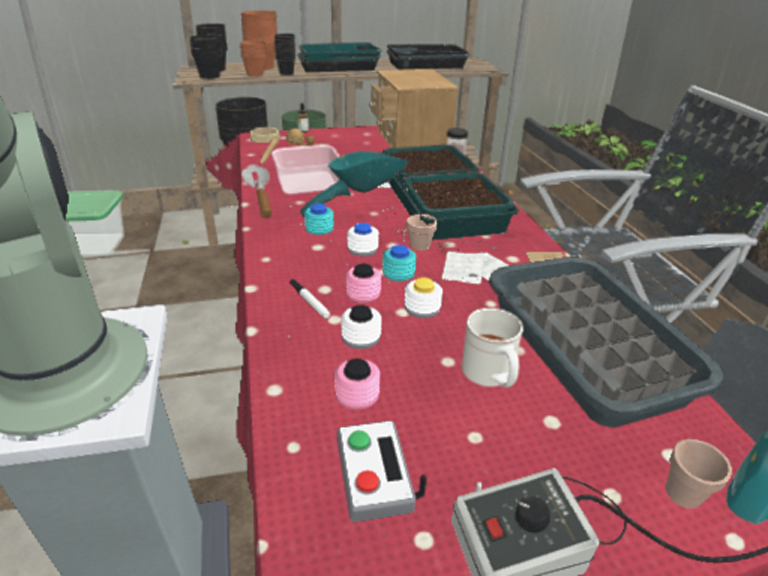

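Candidates in the ×1.5 top picture:
- **Yellow:** only (376,237).
- **Blue caps:** white body (262,265). The turquoise ones at (316,241) and (207,301) are decoys.
- **Black caps:** white body (403,299). The pink ones at (341,283) and (466,316) are decoys.
- **Hub keys:** green (522,328), red (553,331). The grey controller at (605,257) is not the hub.

I'm choosing the white-bodied sensors and checking them in a close crop.

Run:
```python
from h import *
t=np.load("top.npy");s=np.load("side.npy");save("crop",t,(155,140,395,240),3.3)
ct,cs=r.calibration("top"),r.calibration("side")
def blob(img,u,v,w,col):
    p=img[v-w:v+w+1,u-w:u+w+1].astype(int);R,G,B=p[...,0],p[...,1],p[...,2]
    m={"y":(R>150)&(G>120)&(B<110),"b":(B>120)&(R<90)&(G<120),"k":(p.max(2)<75),"g":(G>90)&(R<90)&(B<130),"r":(R>150)&(G<90)}[col]
    n,l,st,c=cv2.connectedComponentsWithStats(m.astype(np.uint8))
    k=1+np.argmax(st[1:,4]);return c[k]+[u-w,v-w],st[k,2:5]
for n,z,a,b,c,w in [("yel",58,(250,158),(283,190),"y",12),("blue",58,(174,177),(242,153),"b",12),("black",58,(269,199),(241,208),"k",12),("green",41,(348,219),(240,293),"g",10),("red",41,(369,220),(245,321),"r",9)]:
    p,sz=blob(t,*a,w,c);q,sz2=blob(s,*b,w,c)
    x=at(ct,*p,z);y=at(cs,*q,z)
    o1,d1=ray(ct,*p);o2,d2=ray(cs,*q);A=np.c_[d1,-d2];l=np.linalg.lstsq(A,o2-o1,rcond=None)[0]
    print(n,p.round(1),sz,q.round(1),sz2,x.round(1),y.round(1),(o1+d1*l[0]).round(1),(o2+d2*l[1]).round(1))
for n,u,v,z in [("mug",467,213,94),("pot",267,204,63),("pinkR",466,317,58),("pinkL",341,282,58),("turqR",316,241,58),("turqL",207,301,58)]: print(n,at(ct,u/1.5,v/1.5,z).round())
```

```text
yel [250.4 158.3] [12 10 98] [282.1 189.6] [ 13  10 112] [616.   47.5  58. ] [614.5  39.8  58. ] [616.9  47.6  52.6] [617.2  47.5  52.7]
blue [174.  176.5] [ 11  12 102] [241.4 152. ] [10  7 61] [553.4 282.1  58. ] [551.7 272.9  58. ] [554.  283.3  52.5] [553.9 283.3  52.5]
black [268.6 199.5] [ 12  12 111] [240.2 208.7] [ 15  11 124] [489.8 -11.7  58. ] [487.6 -21.1  58. ] [490.2 -12.   51. ] [489.5 -11.9  51. ]
green [347.9 219. ] [ 9  7 52] [238.8 293.4] [ 13  12 126] [ 436.7 -258.3   41. ] [ 434.9 -265.    41. ] [ 436.8 -259.9   34.7] [ 435.9 -259.8   34.6]
red [368.8 220.4] [ 9  8 60] [244.5 320.8] [ 14  14 160] [ 434.2 -322.5   41. ] [ 432.4 -328.1   41. ] [ 434.3 -324.2   35.4] [ 433.3 -324.1   35.3]
mug [ 664. -135.   94.]
pot [680. 274.  63.]
pinkR [ 457. -141.   58.]
pinkL [522. 116.  58.]
turqR [606. 170.  58.]
turqL [476. 390.  58.]
```

View pics/crop.png

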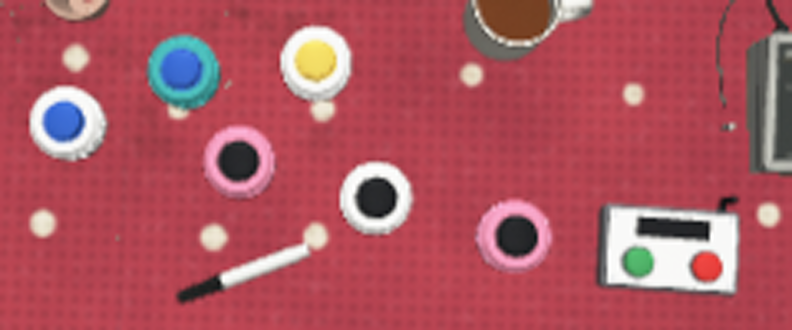

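The crop confirms the white-bodied sensors: yellow at (315,60), blue at (65,120) and black at (376,198), with the hub's green key at (638,262). Next I shut the jaws and move towards yellow at height.

Call:
arm_command --pt "0.95 -0.8 0" --pt "0.95 -0.8 0" --pt "0.95 -0.8 0" --pt "0.95 -0.8 0" --pt "0.95 -0.8 0" --pt "0.95 -0.8 0" --pt "0.95 -0.8 0" --pt "0.95 -0.8 0" --yaw '[0, 0, 0, 0, 0, 0, 0, 0]' --jaw 1

```text
time: 1.1
ee_pos: [332.4, -358.5, 256.2]
ee_rot: [0.992, 0.13, -0.0, -0.0]
ft_force: [0.8, -0.4, -0.0]
gripper_width: 0.002
finger_force: 0.0
```

Call:
arm_command --pt "0.95 -0.8 0" --pt "0.95 -0.8 0" --pt "0.95 -0.8 0" --pt "0.95 -0.8 0" --pt "0.95 -0.8 0" --pt "0.95 -0.8 0" --pt "0 0 0" --pt "0 0 0" --yaw '[0, 0, 0, 0, 0, 0, 0, 0]'

```text
time: 2.1
ee_pos: [459.6, -176.8, 256.1]
ee_rot: [0.992, 0.13, -0.0, 0.0]
ft_force: [0.5, -1.1, -0.6]
gripper_width: -0.002
finger_force: 0.0
```

```bash
cat >> h.py <<'E'
from scipy.spatial.transform import Rotation as Ro
def go(x,y,z):
    o=r.get_obs();d=Ro.from_quat(o["ee_rot"]).inv().apply(np.array([x,y,z])-o["ee_pos"])
    print("t",o["time"],"pos",o["ee_pos"].round(1),"rot",o["ee_rot"].round(3),"F",o["ft_force"].round(1),"w",o["gripper_width"],"units",(d/30).round(2))
    return o
E
python3 - <<'E'
from h import *
go(616,47,130);print(r.get_obs()["q"].round(2))
c=r.calibration("wrist");i=r.snapshot("wrist");save("w1",i)
print(c)
for p in [(616,47.5,58),(553.5,282,58),(490,-12,58)]:print(proj(c,p))
E
```

```text
t 2.1 pos [ 459.6 -176.8  256.1] rot [ 0.992  0.13  -0.     0.   ] F [ 0.5 -1.1 -0.6] w -0.0021043907366322706 units [ 6.96 -5.87  4.2 ]
[ 0.43  0.32 -0.23  1.93  0.09  0.9  -1.15]
{'fovy': 71.01177255563518, 'cx': 254.93210194384753, 'cy': 187.18499724052984, 'k1': 0.012642741439027903, 'pose': array([[ 2.58408199e-01, -9.28919451e-01, -2.65205308e-01,
         5.25903475e+02],
       [-9.66035733e-01, -2.48595118e-01, -7.05367229e-02,
        -1.60181958e+02],
       [-4.05810959e-04,  2.74425072e-01, -9.61608400e-01,
         3.74457387e+02],
       [ 0.00000000e+00,  0.00000000e+00,  0.00000000e+00,
         1.00000000e+00]])}
[ 72.88538477 -41.03326652]
[-187.38838751  -47.09102176]
[119.25169452 106.71157786]
```

View pics/w1.png

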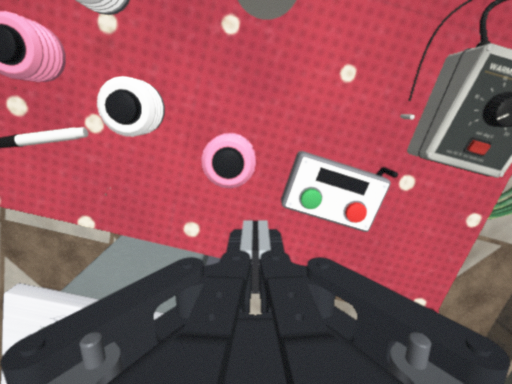

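The wrist view shows the black cap at (123,106) against a prediction of (119,107), and the green key at (311,198). They agree to a few mm. Continuing to yellow.

Call:
arm_command --pt "0.87 -0.73 0" --pt "0.87 -0.73 0" --pt "0.87 -0.73 0" --pt "0.87 -0.73 0" --pt "0.87 -0.73 0" --pt "0.87 -0.73 0" --pt "0.87 -0.73 0" --pt "0.87 -0.73 0" --yaw '[0, 0, 0, 0, 0, 0, 0, 0]'

```text
time: 3.15
ee_pos: [617.1, 46.2, 256.2]
ee_rot: [0.992, 0.129, -0.0, 0.0]
ft_force: [-0.8, 0.1, 0.8]
gripper_width: 0.0
finger_force: 0.0
```

Call:
arm_command --pt "0 0 0.6" --pt "0 0 0.8" --pt "0 0 0.8" --pt "0 0 0.8" --pt "0 0 0.5" --pt "0 0 0" --pt "0 0 0" --yaw '[0, 0, 0, 0, 0, 0, 0]'

```text
time: 4.03
ee_pos: [616.9, 46.4, 152.0]
ee_rot: [0.992, 0.13, 0.0, 0.0]
ft_force: [-0.6, -0.8, 1.0]
gripper_width: 0.003
finger_force: 0.0
```

Run:
```python
from h import *
go(616,47,95)
c=r.calibration("wrist");i=r.snapshot("wrist");save("w2",i,None,1.5)
for p in [(616,47.5,58),(553.5,282,58),(490,-12,58)]:print(proj(c,p)*1.5)
m=cv2.inRange(i,(150,120,0),(255,255,110));n,l,st,ce=cv2.connectedComponentsWithStats(m);k=1+np.argmax(st[1:,4]);print(st[k],ce[k]*1.5,at(c,*ce[k],58))
```

```text
t 4.025 pos [616.9  46.4 152. ] rot [0.992 0.13  0.    0.   ] F [-0.6 -0.8  1. ] w 0.0033825376903686027 units [-0.03 -0.03  1.9 ]
[378.32506852 295.59372731]
[-67.30612394 295.4923996 ]
[417.67519115 498.54192341]
[ 231  169   44   44 1453] [378.85994494 285.97247075] [621.44215786  48.63479363  58.        ]
```

View pics/w2.png

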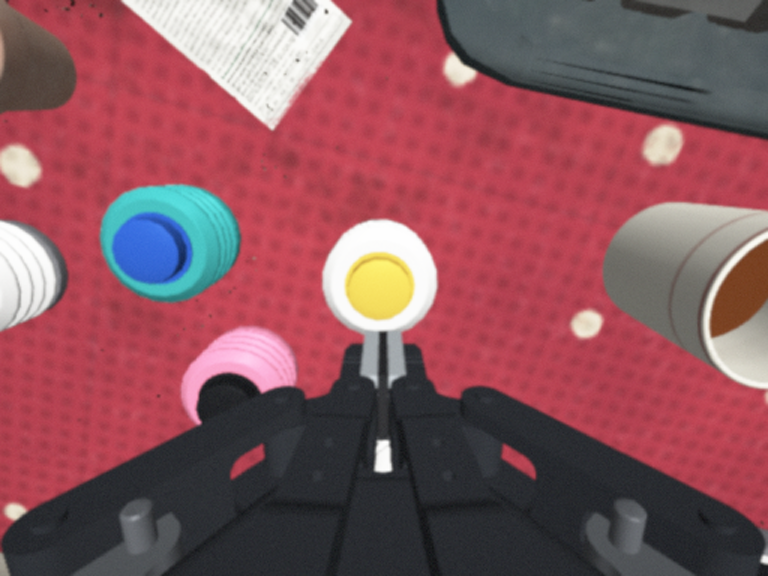

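Yellow cap is at (379,287), on the jaw line. I'm splitting the small x difference between the two measurements, then lowering.

Call:
arm_command --pt "0.06 -0.04 0.5" --pt "0 0 0.7" --pt "0 0 0.6" --pt "0 0 0.2" --pt "0 0 0" --pt "0 0 0" --yaw '[0, 0, 0, 0, 0, 0]'

```text
time: 4.82
ee_pos: [618.4, 48.4, 91.9]
ee_rot: [0.992, 0.13, 0.0, -0.0]
ft_force: [-0.1, 0.9, 0.7]
gripper_width: -0.006
finger_force: 0.0
```

Call:
arm_command --pt "0 0 0.07" --pt "0 0 0.07" --pt "0 0 0.07" --pt "0 0 0.07" --pt "0 0 0" --yaw '[0, 0, 0, 0, 0]'

```text
time: 5.45
ee_pos: [618.0, 48.4, 82.8]
ee_rot: [0.992, 0.13, -0.0, -0.0]
ft_force: [-0.1, 0.2, -1.3]
gripper_width: -0.003
finger_force: 0.0
```

Call:
arm_command --pt "0 0 0.05" --pt "0 0 0.05" --pt "0 0 0" --yaw '[0, 0, 0]'

```text
time: 5.82
ee_pos: [618.0, 48.4, 79.8]
ee_rot: [0.992, 0.13, -0.0, -0.0]
ft_force: [-1.1, 0.2, 0.5]
gripper_width: 0.006
finger_force: 0.0
```

Call:
arm_command --pt "0 0 0.05" --pt "0 0 0.05" --pt "0 0 0" --yaw '[0, 0, 0]'

```text
time: 6.2
ee_pos: [618.0, 48.4, 76.7]
ee_rot: [0.992, 0.13, -0.0, -0.0]
ft_force: [-0.8, -0.5, -0.5]
gripper_width: 0.001
finger_force: 0.0
```

Call:
arm_command --pt "0 0 0.05" --pt "0 0 0.05" --yaw '[0, 0]'

```text
time: 6.45
ee_pos: [618.1, 48.4, 73.9]
ee_rot: [0.992, 0.13, 0.0, -0.0]
ft_force: [-4.5, -0.1, 21.4]
gripper_width: 0.002
finger_force: 11.2
```

Run:
```python
from h import *
go(618,48,95);i=r.snapshot("wrist");save("w3",i,(180,130,330,270),4);i=r.snapshot("side");save("s3",i,(240,140,330,230),6)
a=cv2.imread("pics/w3.png");b=cv2.resize(cv2.imread("pics/s3.png"),(200,200));a=cv2.resize(a,(590,550));o=np.zeros((550,790,3),np.uint8);o[:,:590]=a;o[:200,590:]=b;cv2.imwrite("pics/c3.png",o)
```

```text
t 6.45 pos [618.1  48.4  73.9] rot [ 0.992  0.13   0.    -0.   ] F [-4.5 -0.1 21.4] w 0.001971758722120844 units [-0.01  0.01 -0.7 ]
```

View pics/c3.png

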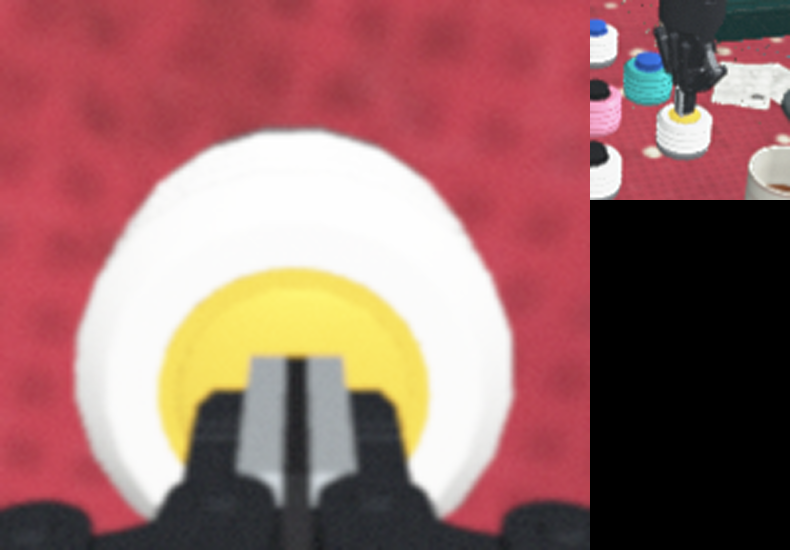

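The cap is fully in: yellow flush, fingertips centred, 21 N at the stop with TCP z 74. The tip offset of 25 mm is confirmed, so I'll stop at about z 76 for the others. Now lifting and going to blue.

Call:
arm_command --pt "0 0 -0.3" --pt "0 0 -0.8" --pt "0 0 -1" --pt "0 -0.7 -0.2" --pt "0 -0.9 0" --pt "0 -0.9 0" --pt "0 -0.9 0" --pt "0 -0.9 0" --yaw '[0, 0, 0, 0, 0, 0, 0, 0]'

```text
time: 7.55
ee_pos: [583.8, 174.8, 142.5]
ee_rot: [0.991, 0.13, -0.0, -0.0]
ft_force: [1.1, 0.5, -0.2]
gripper_width: 0.004
finger_force: 0.0
```

Call:
arm_command --pt "0 -0.9 0" --pt "0 -0.9 0" --pt "0 -0.9 0" --pt "0 -0.9 0" --pt "0 -0.2 0" --pt "0 0 0" --pt "0 0 0" --yaw '[0, 0, 0, 0, 0, 0, 0]'

```text
time: 8.43
ee_pos: [555.7, 282.1, 142.8]
ee_rot: [0.992, 0.129, -0.0, 0.0]
ft_force: [-0.4, -0.5, -0.2]
gripper_width: -0.002
finger_force: 0.0
```

Run:
```python
from h import *
go(555,283,90)
c=r.calibration("wrist");i=r.snapshot("wrist");save("w4",i,None,1.5)
m=cv2.inRange(i,(0,0,120),(90,120,255));n,l,st,ce=cv2.connectedComponentsWithStats(m)
for k in range(1,n):
    if st[k,4]>200:print(st[k],(ce[k]*1.5).round(),at(c,*ce[k],58).round(1))
```

```text
t 8.425 pos [555.7 282.1 142.8] rot [ 0.992  0.129 -0.     0.   ] F [-0.4 -0.5 -0.2] w -0.0016001702878043094 units [-0.01 -0.03  1.76]
[ 374  145   53   49 1873] [601. 254.] [608.4 179.1  58. ]
[ 228  174   46   46 1511] [375. 295.] [557.5 285.5  58. ]
[  74  227   50   44 1658] [146. 373.] [480.6 397.   58. ]
```

View pics/w4.png

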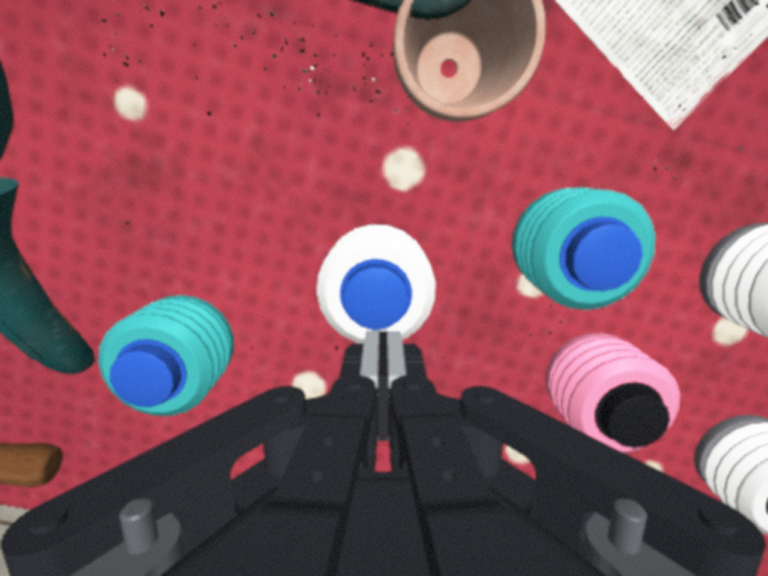

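White body with a blue cap at (376,294), in line with the jaws. Pressing to about z 76.

Call:
arm_command --pt "0 -0.07 0.6" --pt "0 0 0.7" --pt "0 0 0.5" --pt "0 0 0.13" --pt "0 0 0" --pt "0 0 0.06" --pt "0 0 0.06" --pt "0 0 0.06" --yaw '[0, 0, 0, 0, 0, 0, 0, 0]'

```text
time: 9.48
ee_pos: [555.2, 285.4, 80.0]
ee_rot: [0.992, 0.13, 0.0, -0.0]
ft_force: [1.1, 0.4, 3.1]
gripper_width: 0.003
finger_force: 1.5
```

Call:
arm_command --pt "0 0 0.06" --pt "0 0 0.05" --pt "0 0 0.02" --pt "0 0 0" --yaw '[0, 0, 0, 0]'

```text
time: 9.98
ee_pos: [554.8, 285.2, 75.6]
ee_rot: [0.992, 0.13, -0.0, 0.0]
ft_force: [1.2, 0.2, 3.0]
gripper_width: 0.001
finger_force: 0.9
```

Call:
arm_command --pt "0 0 -0.3" --pt "0 0 -0.8" --pt "0 0 -1" --pt "-0.3 0.6 -0.2" --pt "-0.45 0.9 0" --pt "-0.45 0.9 0" --pt "-0.45 0.9 0" --pt "-0.45 0.9 0" --yaw '[0, 0, 0, 0, 0, 0, 0, 0]'

```text
time: 10.98
ee_pos: [525.5, 145.2, 144.4]
ee_rot: [0.992, 0.13, -0.001, 0.0]
ft_force: [1.2, 0.5, 0.3]
gripper_width: 0.001
finger_force: 0.0
```

Call:
arm_command --pt "-0.45 0.9 0" --pt "-0.45 0.9 0" --pt "-0.45 0.9 0" --pt "-0.45 0.9 0" --pt "-0.45 0.9 0" --pt "-0.2 0.3 0" --pt "0 0 0" --pt "0 0 0" --yaw '[0, 0, 0, 0, 0, 0, 0, 0]'

```text
time: 11.98
ee_pos: [492.7, -9.9, 144.7]
ee_rot: [0.991, 0.131, 0.0, -0.0]
ft_force: [0.1, 0.1, 0.9]
gripper_width: -0.0
finger_force: 0.0
```

Run:
```python
from h import *
go(492,-11,90)
c=r.calibration("wrist");i=r.snapshot("wrist");save("w5",i,None,1.5)
m=cv2.inRange(i[:222],(0,0,0),(60,60,60));n,l,st,ce=cv2.connectedComponentsWithStats(m)
for k in range(1,n):
    if st[k,4]>200:print(st[k],(ce[k]*1.5).round(),at(c,*ce[k],58).round(1))
```

```text
t 11.975 pos [492.7  -9.9 144.7] rot [ 0.991  0.131  0.    -0.   ] F [0.1 0.1 0.9] w -0.00022164752645582186 units [-0.03  0.03  1.82]
[  74   94   56   51 2182] [153. 179.] [523.5 114.2  58. ]
[ 233  177   46   45 1530] [383. 297.] [493.8 -11.1  58. ]
```

View pics/w5.png

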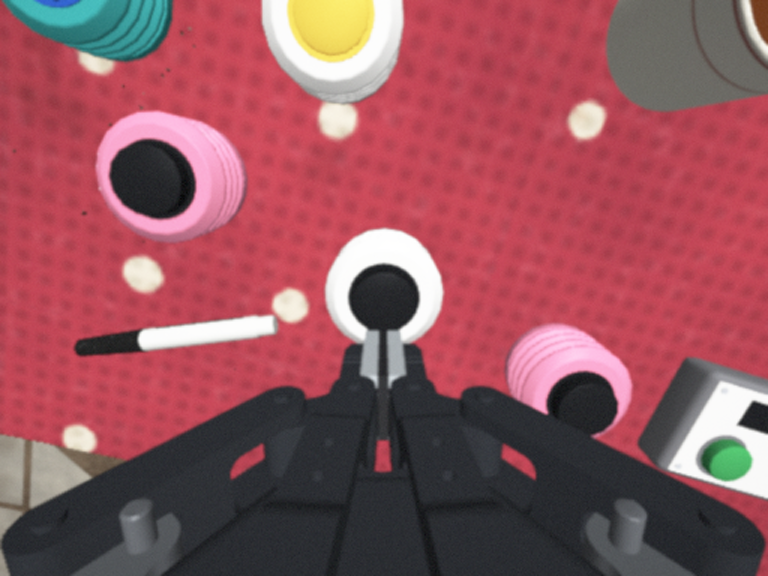

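White body with a black cap at (384,297), in line with the jaws; yellow is visibly flush. Pressing.

Call:
arm_command --pt "0 0.03 0.6" --pt "0 0 0.7" --pt "0 0 0.6" --pt "0 0 0.09" --pt "0 0 0" --pt "0 0 0.06" --pt "0 0 0.06" --pt "0 0 0.06" --yaw '[0, 0, 0, 0, 0, 0, 0, 0]'

```text
time: 13.02
ee_pos: [493.2, -11.7, 79.9]
ee_rot: [0.992, 0.13, 0.0, -0.0]
ft_force: [1.7, 0.6, 2.8]
gripper_width: -0.005
finger_force: 1.5
```

Call:
arm_command --pt "0 0 0.06" --pt "0 0 0.05" --pt "0 0 0.02" --pt "0 0 0" --yaw '[0, 0, 0, 0]'

```text
time: 13.52
ee_pos: [492.6, -11.8, 75.6]
ee_rot: [0.992, 0.13, -0.0, 0.0]
ft_force: [0.2, 0.5, 1.4]
gripper_width: -0.003
finger_force: 0.7
```

Call:
arm_command --pt "0 0 -0.3" --pt "0 0 -0.8" --pt "0 0 -0.9" --pt "-0.25 0.46 -0.1" --pt "-0.45 0.87 0" --pt "-0.45 0.87 0" --pt "-0.45 0.87 0" --pt "-0.45 0.87 0" --yaw '[0, 0, 0, 0, 0, 0, 0, 0]'

```text
time: 14.52
ee_pos: [462.8, -143.3, 138.4]
ee_rot: [0.992, 0.13, -0.001, -0.0]
ft_force: [-0.7, -0.3, -0.0]
gripper_width: -0.001
finger_force: 0.0
```

Call:
arm_command --pt "-0.45 0.87 0" --pt "-0.45 0.87 0" --pt "-0.45 0.87 0" --pt "-0.45 0.87 0" --pt "0 0 0" --pt "0 0 0" --yaw '[0, 0, 0, 0, 0, 0]'

```text
time: 15.28
ee_pos: [438.2, -256.3, 138.5]
ee_rot: [0.992, 0.13, -0.0, -0.0]
ft_force: [0.4, 1.0, -0.7]
gripper_width: -0.001
finger_force: 0.0
```

Run:
```python
from h import *
go(438.5,-258,80)
c=r.calibration("wrist");i=r.snapshot("wrist");save("w6",i,None,1.5)
m=cv2.inRange(i,(0,100,0),(90,255,130));n,l,st,ce=cv2.connectedComponentsWithStats(m)
for k in range(1,n):
    if st[k,4]>150:print(st[k],(ce[k]*1.5).round(),at(c,*ce[k],41).round(1))
```

```text
t 15.275 pos [ 438.2 -256.3  138.5] rot [ 0.992  0.13  -0.    -0.   ] F [ 0.4  1.  -0.7] w -0.0005244482038693386 units [-0.    0.06  1.95]
[243 181  30  30 637] [386. 296.] [ 437.1 -259.7   41. ]
```

View pics/w6.png

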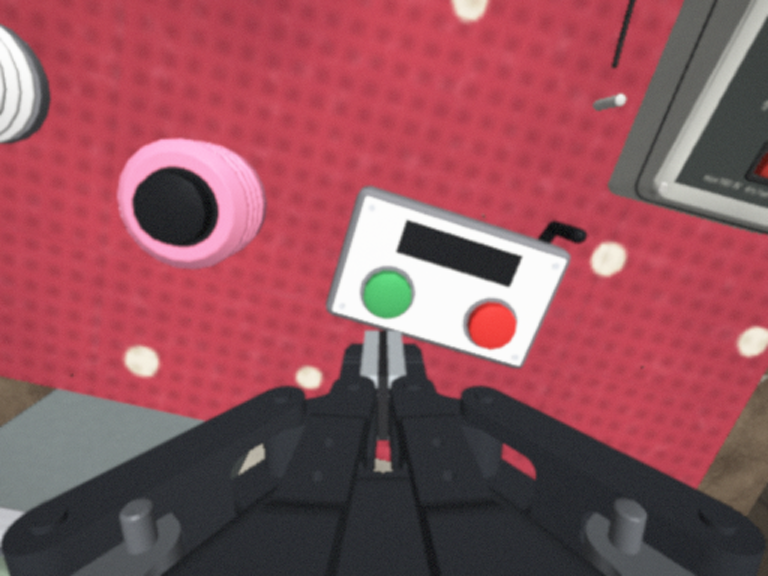

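The green key is at (386,294) and red, at (492,325), is well clear. Pressing green about 5.5 mm, then releasing.

Call:
arm_command --pt "0 0.08 0.6" --pt "0 0 0.8" --pt "0 0 0.7" --pt "0 0 0.18" --pt "0 0 0" --pt "0 0 0.08" --pt "0 0 0.08" --pt "0 0 0.08" --yaw '[0, 0, 0, 0, 0, 0, 0, 0]'

```text
time: 16.32
ee_pos: [439.4, -259.1, 63.3]
ee_rot: [0.992, 0.13, 0.0, 0.0]
ft_force: [0.7, -0.3, 1.9]
gripper_width: 0.003
finger_force: 1.1
```

Call:
arm_command --pt "0 0 0.07" --pt "0 0 0.02" --pt "0 0 0" --pt "0 0 0" --yaw '[0, 0, 0, 0]'

```text
time: 16.82
ee_pos: [439.4, -259.0, 60.5]
ee_rot: [0.992, 0.13, 0.0, 0.0]
ft_force: [2.0, -1.3, 3.2]
gripper_width: 0.005
finger_force: 1.6
```

Call:
arm_command --pt "0 0 -0.3" --pt "0 0 -0.8" --pt "0 0 -1" --pt "0 0 -1" --pt "-0.5 0.9 -0.8" --pt "-0.5 0.9 0" --pt "-0.5 0.9 0" --pt "0 0 0" --yaw '[0, 0, 0, 0, 0, 0, 0, 0]'

```text
time: 17.82
ee_pos: [415.2, -350.5, 177.6]
ee_rot: [0.992, 0.128, -0.0, 0.0]
ft_force: [0.2, 0.2, 0.5]
gripper_width: -0.0
finger_force: 0.0
```

Run:
```python
from h import *
t=r.snapshot("top");s=r.snapshot("side")
a=cv2.resize(t[130:240,155:395],(780,358))[:,:,::-1];b=cv2.resize(s[110:240,200:340],(258,240))[:,:,::-1];b0=cv2.resize(np.load("side.npy")[110:240,200:340],(258,240))[:,:,::-1]
o=np.zeros((598,780,3),np.uint8);o[:358]=a;o[358:,:258]=b0;o[358:,260:518]=b;cv2.imwrite("pics/end.png",o)
print(r.get_obs()["ft_force"].round(1))
```

```text
[-0.4  0.9 -1.1]
```

View pics/end.png

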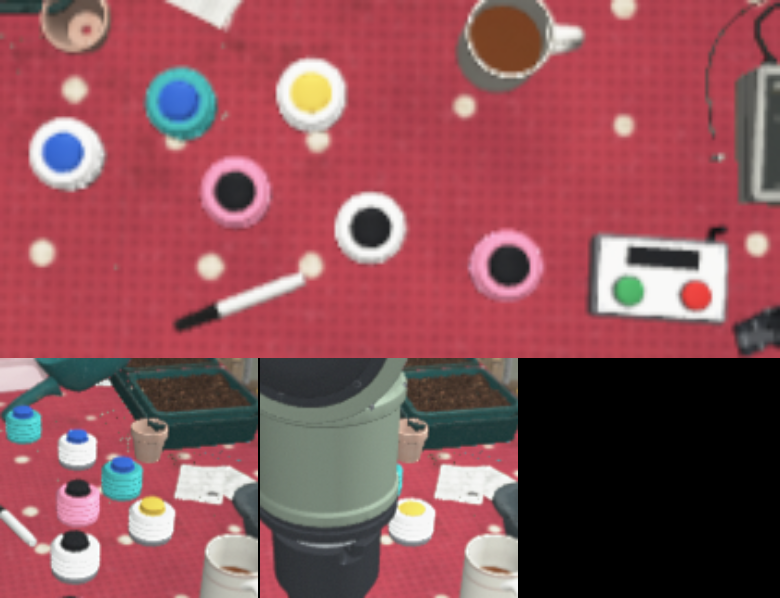

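Nothing was displaced: the sensors, mug, pot and pen are where they started. Yellow is flush in the side inset, the green key is released at (628,291), and the arm is clear. Handing in.

```bash
python3 -c "
from plant import r
print(r.finish_job())"
```

```text
the job is handed in; nothing more can be done
None
```

I pressed the yellow, blue and black caps in that order, then pressed and released the green key, never touching red, and handed in at about 18 s; yellow is confirmed flush by picture, while blue and black (about 7 mm in) and the green press are inferred from fingertip depth and force.

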